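Hold the splicing block against the sprung stop

TASK

Act as a third hand while I screw the splicing block down: pick up the white splicing block, lay it flat lengthwise along the middle of the dark steel bar of the mounting jig, and push it end-on against the steel stop plate until the pointer stands in the green zone of the scale, never letting it reach the red zone. Keep it there steadily for at least three seconds and finish while still holding it, pushed against the stop with the pointer in the green. Leave the screwdriver, the pen and the orange tape roll where they are.

Things in the scene. Friction and masses are not known exactly. Their poses are not given: they have to be found in the camera images.
- block_centre (a point): Centre (half-way up) of the loose white splicing block, 115 mm long, 26 mm wide, 13 mm high, about 80 g. Its own y axis runs along its length, x across it, z up (it lies right way up). Either end may go to the stop. It starts on the desk top (z = 0), left of the jig.
- jig: The mounting jig, fixed to the desk: a grey base plate (235 x 84 x 8 mm) with a dark steel bar on it (18 mm wide, 130 mm long, from x = -105 to x = +25 mm, top 26 mm above the desk), and behind the bar a blue spring housing (50 mm wide, top 56 mm above the desk). Origin on the desk on the centre line of the bar; its x axis runs along the bar toward the stop (the direction to push), y to the left, z up.
- bar_top (a point): Point on the top face of the bar, on its centre line, 30 mm behind (at x = -30 mm of) the jig's origin; same axes as the jig. The bar top is 26 mm above the desk.
- stop_face (a point): Centre line of the front face of the sprung steel stop plate (44 mm wide, from 29 to 59 mm above the desk), given 32.5 mm above the desk; it lies 30 mm in front (+x) of the jig's origin when nothing pushes it and moves along the jig's x with the plate.
- stop (a joint): How far the stop plate has been pushed in along the jig's x, in metres: 0 at rest, hard end at 0.022. A spring pushes back with 1 N per mm, from 0 N at rest, and nothing else resists it but slight friction. A black pointer moves with the plate over the scale on the housing: green zone from 0.006 to 0.014 (6 to 14 N), red zone from 0.018 on.
- screwdriver: Red-handled screwdriver, 148 mm long, loose on the desk right of the jig; leave alone. Origin at its middle on the desk.
- pen_1: Blue and white marker pen, 135 mm long, loose on the desk on the left; leave alone. Origin at its middle on the desk.
- roll_orange: Orange tape roll, 119 mm across and 13 mm high, loose on the desk beyond the splicing block; leave alone. Origin at its middle on the desk.

How it is judged (in metres and radians):
On the way, in this order (a step that is already met when the one before it is completed fails the run):
1. the block is picked up off the desk (height (world z) of block_centre above 0.025 m and contact force between the fingers and splicing_block above 1 N), for 0.1 s.
2. the block lies on the bar and is pressed end-on against the stop with the pointer in the green zone, steadily for 2.5 s (value of joint stop between 0.006 and 0.014 m and contact force between splicing_block and stop above 4 N and angle between the y axis of block_centre and the x axis of jig, either way round below 0.12 rad and z of block_centre in the frame of bar_top below 0.0115 m), for 2.5 s.
At the end, for the whole second after the job is handed in: Still held in the fingers, the block lies right way up on the bar (within 5 mm of its top, tilt under 0.1 rad), centred within 7 mm, along the bar within 0.12 rad, and presses end-on on the stop plate with the pointer in the green (stop pushed in 6 to 14 mm, 4 to 17 N), at rest (all of step 2 and contact force between splicing_block and stop below 17 N and contact force between the fingers and splicing_block above 2 N and angle between block_centre's own z axis and vertical below 0.1 rad and y of block_centre in the frame of bar_top between -0.007 and 0.007 m and z of block_centre in the frame of bar_top above 0.003 m and linear speed of splicing_block below 0.01 m/s); the arm keeps its last pose, push and grip.
It fails at once if the stop is pushed into the red zone (18 mm) (value of joint stop above 0.018 m).
It fails at once if the screwdriver is moved by more than 25 mm (distance of screwdriver from where it was at the start of the episode above 0.025 m).
It fails at once if the pen is moved by more than 25 mm (distance of pen_1 from where it was at the start of the episode above 0.025 m).
It fails at once if the orange roll is moved by more than 25 mm (distance of roll_orange from where it was at the start of the episode above 0.025 m).
It also fails if it takes over 48 s, if anything falls off the work surface, if the arm or the gripper's body presses on something with over 40 N, if the wrist force passes 120 N, or if a joint passes its speed limit or range.

ROBOT

A 6-joint arm with a two-finger parallel gripper is mounted at the origin on a cart in front of the work surface, level with it; the furniture and walls round the work are solid. World frame = base frame: x ahead of the robot, y to its left, z up, the work surface at z = 0. Lengths are in mm, angles in rad, forces in N, time in s.
With the tool pointing down it reaches from about 275 to 750 mm from the base axis. Payload 10.2 kg.
Tool frame: the origin (TCP) lies at the very end of the fingers, on their centre line; the grasp point (between the pads) lies 19 mm behind it; x points along the fingers, y is the direction in which the jaws open and shut, and the axes are right-handed (so a half turn about x gives the same grasp; the last joint's range is limited). The gripper opens to 85 mm and grips with 20 to 120 N. Pads are 22 mm wide; open, the fingers measure 114 mm over their backs; the gripper's body (76 mm by 85 mm) begins 54 mm behind the grasp point. The pads swing forward as they close: fully open they stand 13 mm farther back than shut.
Start: joints at [0.912, 0.313, 1.498, -0, 1.331, -0.223], TCP at [221.634, 475.93, 231.294] pointing down, gripper open.
Joint ranges: [-2.94, 2.94], [-0.97, 2.17], [0.19, 2.56], [-1.23, 4.37], [0.02, 3.11], [-2.88, 2.88]. Speed limits (rad/s): [2.39, 2.39, 3.01, 3.14, 3.14, 3.14].

INTERFACE

Orientations are given as a 3x3 rotation matrix whose columns are the frame's x, y, z axes.
In Python, from plant import readout, cams, robot gives the robot as it stands.
- The arm moves only by the tool send_rows, never from a script. Its argument "increments" is a list of rows, each a list of 7 numbers: the turn, a rotation vector about the tool's x, y, z scaled (see below), then the shift along the tool's x, y, z scaled (see below), then the opening, from 0 (shut) to 1 (fully open). A call has 1 to 12 rows; each row shifts and turns the commanded pose from where the row before left it, along the tool's axes as they then stand; what a row does not reach is not made up. The controller multiplies each number of a shift by 0.75 m and each number of a turn by pi rad. A row lasts 1/12 s, in which the tool goes at most 41.7 mm and 7.16 degrees, less where a joint would pass 70% of its speed; a pose out of reach is approached as far as the arm can. A call with a number of a shift or a turn outside -1 to 1 is refused whole. A call with a gripper value outside its range is refused whole. The fingers move at their own pace and stop on an object; the grip force is fixed at half the most. Time passes only in rows, so rows that do not move let the fingers close. It gives the time, the measured TCP pose, the force and the opening at its end, in the units of the state.
- readout.read_state(): the state, without advancing time (a new reading comes with each control period).
- cams.get_image(name): name is "scene" or "top" or "wrist"; returns the picture (420x560x3 uint8, red, green, blue); there is no depth.
- cams.camera_params(name): a dict with "vertical_fov" (degrees; the focal length in pixels is half the picture's height over the tangent of half this angle, whatever the lens; pixels are square), "cx", "cy" (the principal point, pixels), "rvec" (rotation vector, rad) and "tvec" (3), from world to camera coordinates, as OpenCV has them. Camera axes: x right, y down, z forward; pixel columns grow to the right and rows downward; lengths in mm; the calibration is good to about 2 mm. A picture is of the moment at which its call begins: read the wrist's pose just before it. camera_params takes no time and is no camera call; for the wrist camera it gives the pose at the moment of the call.
- robot.finish_job(): hands the job in, once; it reports no verdict.
The state is a dict: "t": time; "qpos": joint angles; "qvel": joint speeds; "tau": joint torques, N m; "position": TCP position; "tcp_rot": TCP orientation; "force": force on the tool from outside, world axes, zero at the start; "ft_torque": the same for the moment, N m; "width": finger opening in mm.
Only numpy, scipy, OpenCV 4.12 (cv2) and the standard library are available. Lean on these libraries where they do the work, as an engineer would, in place of code of your own. Each camera call takes 0.05 s, during which the arm holds its last target.

## Working session

There is one attempt and no reset: what is moved stays moved. The work goes in short steps, Python scripts to look and compute and a tool call to move; the robot and the scene stay as the last step left them, time stands still between calls to the robot, and variables do not carry over. Pictures are saved under pics/ and viewed, and the job is handed in when it is done.

Besides the shell and the picture viewer there is one more tool, called after "Request:" as name(argument=value, ...), one argument or row to a line, values as JSON. send_rows: Moves the arm, as the interface text tells. Its arguments: {"type":"object","properties":{"increments":{"type":"array"}},"required":["increments"]}

```bash
ls; mkdir -p pics
python3 - <<'E'
from plant import readout,cams,robot
import cv2
print(readout.read_state())
for n in ("scene","top","wrist"):
    p=cams.camera_params(n);print(n,p)
    cv2.imwrite(f"pics/{n}0.png",cams.get_image(n)[:,:,::-1])
E
```

```text
pics
{'t': 0.0, 'qpos': array([ 9.11614880e-01,  3.13464990e-01,  1.49842528e+00, -2.07185331e-05,
        1.33096693e+00, -2.23390319e-01]), 'qvel': array([ 0.00107947,  0.00040306, -0.00041687, -0.00296504,  0.00103968,
       -0.00015697]), 'tau': array([-1.34139569e-03, -4.12260926e+01, -2.59744745e+01, -2.37601716e-04,
        4.01241836e-03, -1.84146040e-05]), 'position': array([221.47438241, 475.72778736, 230.73183902]), 'tcp_rot': array([[-7.58587018e-04,  4.22122777e-01,  9.06538353e-01],
       [-1.01194165e-03,  9.06537826e-01, -4.22123379e-01],
       [-9.99999200e-01, -1.23758123e-03, -2.60524205e-04]]), 'force': array([ 0.55105706, -0.00347948,  0.30360216]), 'ft_torque': array([-0.03464154, -0.0344621 , -0.01388199]), 'width': 85.10626014771235}
scene {'vertical_fov': 57.22766532928008, 'cx': 274.43284000883034, 'cy': 206.29100175208868, 'rvec': array([ 1.9652277 , -0.983215  ,  0.56773137]), 'tvec': array([-372.17786644,  263.32211601,  574.83858542])}
top {'vertical_fov': 51.468868515972204, 'cx': 277.5579968023114, 'cy': 215.48164610262933, 'rvec': array([ 2.0623879 , -2.16032677,  0.22995815]), 'tvec': array([ -45.74313387,  546.48487747, 1189.31468612])}
wrist {'vertical_fov': 63.01368580484476, 'cx': 272.9347948001405, 'cy': 207.14167637874, 'rvec': array([-2.44631989, -1.56016836, -0.21661513]), 'tvec': array([-524.24612623,  -36.19458114,  378.17776519])}
```

View pics/top0.png

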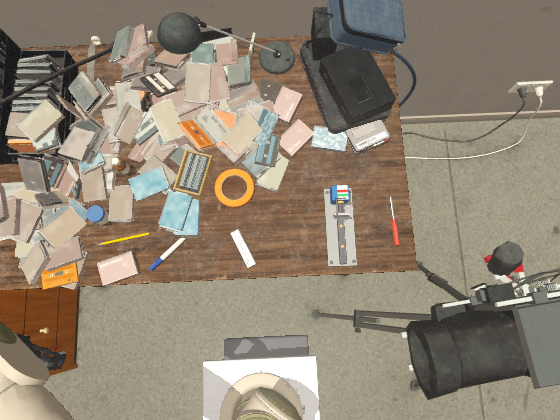

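View pics/scene0.png

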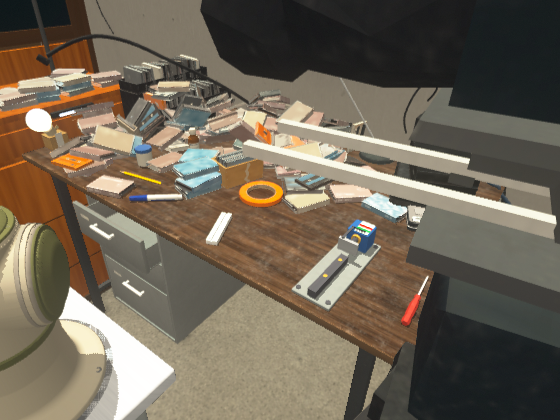

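View pics/wrist0.png

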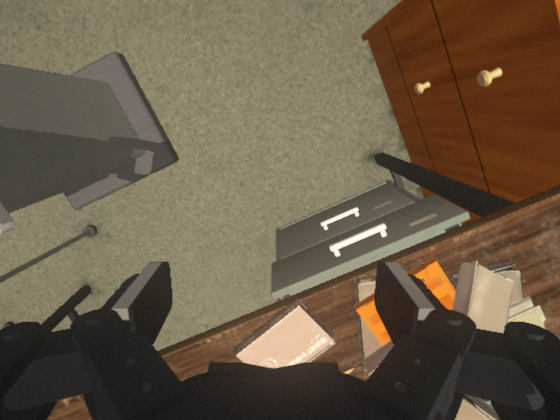

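The top view shows the block near (243,248), the jig around (341,228), the screwdriver at (394,222), the pen at (166,254) and the roll at (234,188). The wrist camera sees only the desk edge and the floor. I'll enlarge the top view and compute positions from it.

```bash
cat > h.py <<'E'
import numpy as np, cv2
from plant import readout,cams,robot
def cam(n):
    p=cams.camera_params(n); f=210/np.tan(np.radians(p['vertical_fov']/2))
    K=np.array([[f,0,p['cx']],[0,f,p['cy']],[0,0,1]]); R=cv2.Rodrigues(np.array(p['rvec']))[0]
    return K,R,np.array(p['tvec'])
def ray(c,u,v,z):
    K,R,t=c; d=R.T@np.linalg.solve(K,[u,v,1]); o=-R.T@t
    return o+d*(z-o[2])/d[2]
def proj(c,P):
    K,R,t=c; q=K@(R@np.asarray(P,float)+t); return q[:2]/q[2]
E
python3 - <<'E'
from h import *
c=cam("top")
for n,uv,z in [("block",(243,248),13),("jigtop",(338,187),8),("jigbot",(342,265),8),("pen",(166,254),5),("roll",(234,188),13),("sd",(394,222),10),("base",(262,400),0)]: print(n,ray(c,*uv,z).round(1))
im=cv2.imread("pics/top0.png")
a=cv2.resize(im[225:272,215:275],None,fx=8,fy=8,interpolation=cv2.INTER_CUBIC)
b=cv2.resize(im[180:272,320:362],None,fx=6,fy=6,interpolation=cv2.INTER_CUBIC)
H=max(a.shape[0],b.shape[0]); o=np.zeros((H,a.shape[1]+b.shape[1]+6,3),np.uint8)
o[:a.shape[0],:a.shape[1]]=a;o[:b.shape[0],a.shape[1]+6:]=b
cv2.imwrite("pics/top0c.png",o);print(o.shape)
E
```

```text
block [461.1  33.9  13. ]
jigtop [ 634.1 -258.2    8. ]
jigbot [ 398.6 -252.     8. ]
pen [455.  260.5   5. ]
roll [644.1  55.6  13. ]
sd [ 518.3 -415.7   10. ]
base [39.9 -4.8  0. ]
(552, 738, 3)
```

View pics/top0c.png

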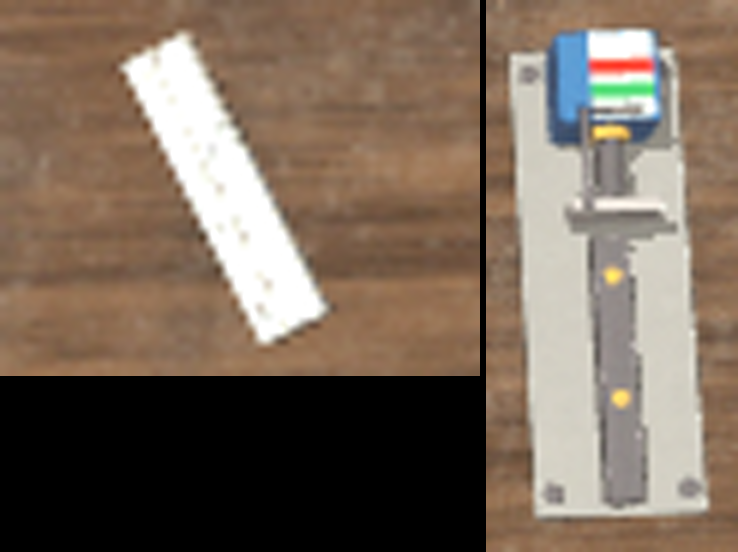

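```bash
cat >> h.py <<'E'
def blockfit(im,c,box,z=13,thr=190):
    x0,y0,x1,y1=box; g=im[y0:y1,x0:x1].min(2)
    m=(g>thr).astype(np.uint8); n,l,s,_=cv2.connectedComponentsWithStats(m); i=1+s[1:,4].argmax()
    cs,_=cv2.findContours((l==i).astype(np.uint8),cv2.RETR_EXTERNAL,cv2.CHAIN_APPROX_NONE)
    p=cs[0].reshape(-1,2)+[x0,y0]
    w=np.array([ray(c,u,v,z)[:2] for u,v in p],np.float32)
    (cc,sz,a)=cv2.minAreaRect(w); b=cv2.boxPoints((cc,sz,a))
    e=[b[1]-b[0],b[2]-b[1]]; L=max(e,key=np.linalg.norm)
    return np.array(cc),np.array(sz),np.degrees(np.arctan2(L[1],L[0]))
E
python3 - <<'E'
from h import *
c=cam("top"); im=cv2.imread("pics/top0.png")
for t in (150,180,210): print(blockfit(im,c,(215,225,275,272),thr=t))
X=lambda u,v:((u-486)/6+320-.42,v/6+180-.42)
for n,uv,z in [("TL",(510,53),8),("TR",(675,50),8),("BL",(537,516),8),("BR",(707,510),8),("barend",(625,500),26),("barL",(604,500),26),("barR",(647,497),26),("dot",(613,275),26),("dot2",(621,398),26),("stopbase",(622,232),29),("stopL",(567,212),59),("stopR",(668,207),59)]:
    print(n,ray(c,*X(*uv),z).round(1))
E
```

```text
(array([461.53179932,  35.54510498]), array([115.17203522,  26.21044922]), np.float32(24.508371))
(array([461.55197144,  35.50160217]), array([115.21215057,  26.05707741]), np.float32(24.6353))
(array([460.92947388,  35.23989487]), array([113.85884857,  23.41943741]), np.float32(24.624382))
TL [ 631.7 -214.3    8. ]
TR [ 629.4 -297.4    8. ]
BL [ 398.8 -211.4    8. ]
BR [ 397.9 -294.     8. ]
barend [ 402.8 -251.9   26. ]
barL [ 403.3 -241.8   26. ]
barR [ 403.8 -262.5   26. ]
dot [ 512.4 -254.6   26. ]
dot2 [ 452.  -253.8   26. ]
stopbase [ 533.  -260.1   29. ]
stopL [ 537.9 -229.8   59. ]
stopR [ 538.1 -278.2   59. ]
```

```bash
cat >> h.py <<'E'
def rel(target):
    s=readout.read_state(); d=s['tcp_rot'].T@(np.array(target)-s['position'])
    y=s['tcp_rot'][:,1]
    print("t",round(s['t'],2),"pos",s['position'].round(1),"yawY",np.degrees(np.arctan2(y[1],y[0])).round(2),"tilt x",s['tcp_rot'][:,0].round(4),"tool mm",d.round(1),"units",(d/750).round(4),"F",s['force'].round(1),"w",round(s['width'],1))
    return s
E
python3 -c "
from h import *
rel((461.5,35.5,160))"
```

```text
t 0.15 pos [221.5 475.8 230.9] yawY 65.03 tilt x [-6.e-04 -7.e-04 -1.e+00] tool mm [  71.1 -297.7  403.4] units [ 0.0948 -0.397   0.5379] F [-0.1 -0.3 -0. ] w 85.2
```

Request:
send_rows(
  increments=[
    [0, 0, 0, 0.0059, -0.0248, 0.0336, 1],
    [0, 0, 0, 0.0059, -0.0248, 0.0336, 1],
    [0, 0, 0, 0.0059, -0.0248, 0.0336, 1],
    [0, 0, 0, 0.0059, -0.0248, 0.0336, 1],
    [0, 0, 0, 0.0059, -0.0248, 0.0336, 1],
    [0, 0, 0, 0.0059, -0.0248, 0.0336, 1],
    [0, 0, 0, 0.0059, -0.0248, 0.0336, 1],
    [0, 0, 0, 0.0059, -0.0248, 0.0336, 1],
    [0, 0, 0, 0.0059, -0.0248, 0.0336, 1],
    [0, 0, 0, 0.0059, -0.0248, 0.0336, 1],
    [0, 0, 0, 0.0059, -0.0248, 0.0336, 1],
    [0, 0, 0, 0.0059, -0.0248, 0.0336, 1],
  ],
)

```text
t: 1.15
position: [401.9, 144.5, 178.0]
tcp_rot: [[-0.0, 0.422, 0.907], [0.0, 0.907, -0.422], [-1.0, -0.0, -0.0]]
force: [0.4, -0.0, 0.0]
width: 85.6
```

Request:
send_rows(
  increments=[
    [0, 0, 0, 0.0059, -0.0248, 0.0336, 1],
    [0, 0, 0, 0.0059, -0.0248, 0.0336, 1],
    [0, 0, 0, 0.0059, -0.0248, 0.0336, 1],
    [0, 0, 0, 0.0059, -0.0248, 0.0336, 1],
    [-0.0345, 0, 0, 0, 0, 0, 1],
    [-0.0345, 0, 0, 0, 0, 0, 1],
    [-0.0345, 0, 0, 0, 0, 0, 1],
    [-0.0345, 0, 0, 0, 0, 0, 1],
    [-0.0345, 0, 0, 0, 0, 0, 1],
    [-0.0345, 0, 0, 0, 0, 0, 1],
    [-0.0345, 0, 0, 0, 0, 0, 1],
    [-0.0345, 0, 0, 0, 0, 0, 1],
  ],
)

```text
t: 2.15
position: [461.4, 36.0, 160.3]
tcp_rot: [[-0.0, -0.423, 0.906], [0.0, 0.906, 0.423], [-1.0, 0.0, -0.0]]
force: [0.3, 0.2, -0.0]
width: 85.7
```

```bash
python3 -c "
from h import *
rel((461.5,35.5,160))
c=cam('wrist');im=cams.get_image('wrist')[:,:,::-1].copy()
cv2.imwrite('pics/w1.png',im)
q=np.radians(24.6);L=np.array([np.cos(q),np.sin(q),0]);W=np.array([-L[1],L[0],0])
for a,b in((1,1),(1,-1),(-1,-1),(-1,1)): print(proj(c,np.array([461.5,35.5,13])+a*57.5*L+b*13*W).round(1))
"
```

```text
t 2.15 pos [461.4  36.  160.3] yawY 115.02 tilt x [-5.e-04  1.e-04 -1.e+00] tool mm [ 0.3 -0.5 -0.1] units [ 0.0004 -0.0006 -0.0001] F [ 0.3  0.2 -0. ] w 85.7
[287.  253.6]
[258.6 253.4]
[258.1 124.4]
[289.6 124.6]
```

View pics/w1.png

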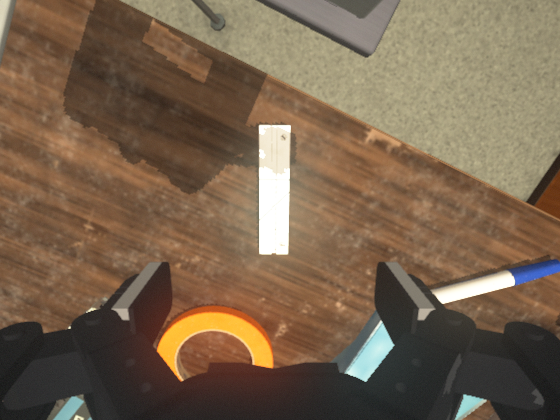

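The block's outline in the wrist view (x 258–290, y 124–254) matches the prediction to within a pixel. The jaws run across it and the roll is clear of the fingers. Descending now.

Request:
send_rows(
  increments=[
    [0, 0, 0, 0.03, -0.0006, 0, 1],
    [0, 0, 0, 0.03, 0, 0, 1],
    [0, 0, 0, 0.03, 0, 0, 1],
    [0, 0, 0, 0.03, 0, 0, 1],
    [0, 0, 0, 0.03, 0, 0, 1],
    [0, 0, 0, 0.03, 0, 0, 1],
    [0, 0, 0, 0.02, 0, 0, 1],
    [0, 0, 0, 0.009, 0, 0, 1],
    [0, 0, 0, 0, 0, 0, 1],
  ],
)

```text
t: 2.95
position: [461.0, 35.6, 2.7]
tcp_rot: [[-0.003, -0.417, 0.909], [0.0, 0.909, 0.417], [-1.0, 0.001, -0.002]]
force: [-0.4, -0.0, -0.2]
width: 85.6
```

Request:
send_rows(
  increments=[
    [0, 0, 0, 0, 0, 0, 0],
    [0, 0, 0, 0, 0, 0, 0],
    [0, 0, 0, 0, 0, 0, 0],
    [0, 0, 0, 0, 0, 0, 0],
    [0, 0, 0, 0, 0, 0, 0],
    [0, 0, 0, 0, 0, 0, 0],
    [0, 0, 0, 0, 0, 0, 0],
    [0, 0, 0, 0, 0, 0, 0],
    [0, 0, 0, 0, 0, 0, 0],
    [0, 0, 0, 0, 0, 0, 0],
  ],
)

```text
t: 3.78
position: [462.1, 35.5, 4.5]
tcp_rot: [[0.001, -0.418, 0.908], [-0.0, 0.908, 0.418], [-1.0, -0.001, 0.001]]
force: [-2.2, -0.3, 7.8]
width: 23.7
```

Request:
send_rows(
  increments=[
    [0, 0, 0, -0.005, 0, 0, 0],
    [0, 0, 0, -0.02, 0, 0, 0],
    [0, 0, 0, -0.03, 0, 0, 0],
    [0, 0, 0, -0.03, 0, 0, 0],
    [0, 0, 0, -0.03, 0, 0, 0],
    [0, 0, 0, -0.015, 0, 0, 0],
    [0, 0, 0, 0, 0, 0, 0],
  ],
)

```text
t: 4.37
position: [462.9, 35.4, 103.7]
tcp_rot: [[0.005, -0.418, 0.908], [-0.001, 0.908, 0.418], [-1.0, -0.003, 0.004]]
force: [0.5, -0.0, -1.2]
width: 24.0
```

```bash
python3 -c "
from h import *
s=rel((480,-253.5,100))
c=cam('wrist');im=cams.get_image('wrist')[:,:,::-1].copy()
cv2.imwrite('pics/w2.png',im)
P=s['position'];R=s['tcp_rot']
for a,b in((1,1),(1,-1),(-1,-1),(-1,1)): print(proj(c,P-R[:,0]*8+a*57.5*R[:,2]+b*13*R[:,1]).round(1))
cv2.imwrite('pics/t2.png',cv2.resize(cams.get_image('top')[170:280,180:370,::-1],None,fx=4,fy=4))
"
```

```text
t 4.37 pos [462.9  35.4 103.7] yawY 114.71 tilt x [ 4.7e-03 -8.0e-04 -1.0e+00] tool mm [   4.  -269.6 -105.2] units [ 0.0053 -0.3594 -0.1403] F [ 0.5 -0.  -1.2] w 24.0
[301.7 384. ]
[247.6 384. ]
[241.7 140.9]
[308.6 141. ]
```

View pics/w2.png

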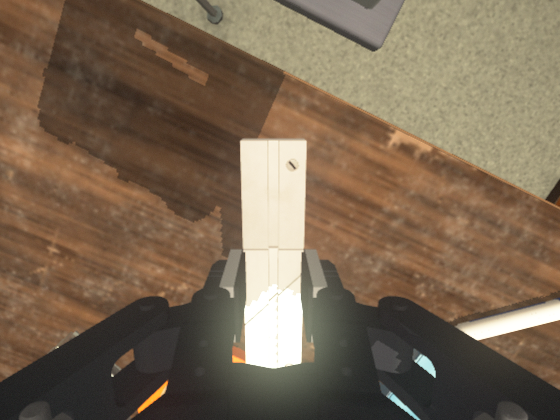

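View pics/t2.png

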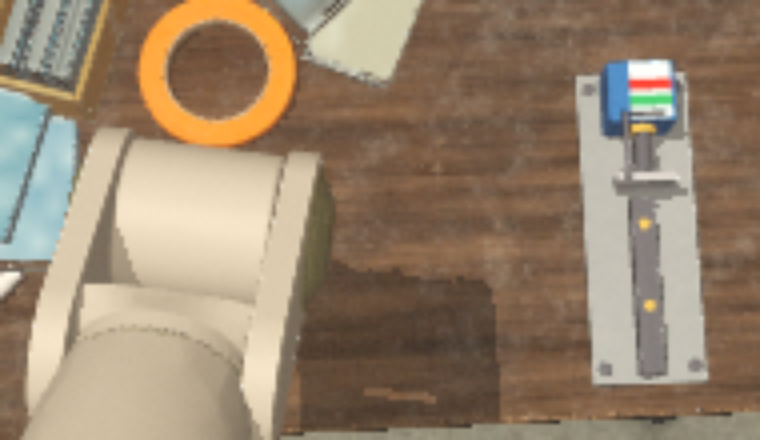

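The block is held level and centred between the pads, with its near end at row 140 as predicted. Next I turn it to the jig's yaw and move over the bar.

Request:
send_rows(
  increments=[
    [0.0354, 0, 0, 0, 0, 0, 0],
    [0.0354, 0, 0, 0, 0, 0, 0],
    [0.0354, 0, 0, 0, 0, 0, 0],
    [0.0354, 0, 0, 0, 0, 0, 0],
    [0, 0, 0, 0, -0.032, 0.002, 0],
    [0, 0, 0, 0, -0.05, 0.002, 0],
    [0, 0, 0, 0, -0.05, 0.002, 0],
    [0, 0, 0, 0, -0.05, 0.002, 0],
    [0, 0, 0, 0, -0.05, 0.002, 0],
    [0, 0, 0, 0, -0.05, 0.002, 0],
    [0, 0, 0, 0, -0.05, 0, 0],
    [0, 0, 0, 0, -0.03, 0, 0],
  ],
)

```text
t: 5.47
position: [466.1, -239.1, 99.8]
tcp_rot: [[-0.001, 0.016, 1.0], [0.001, 1.0, -0.016], [-1.0, 0.001, -0.001]]
force: [0.4, -0.2, -0.4]
width: 24.2
```

Request:
send_rows(
  increments=[
    [0, 0, 0, 0, -0.015, 0, 0],
    [0, 0, 0, 0, -0.008, 0, 0],
    [0, 0, 0, 0, 0, 0, 0],
    [0, 0, 0, 0, 0, 0, 0],
  ],
)

```text
t: 5.8
position: [466.7, -252.1, 100.7]
tcp_rot: [[-0.001, 0.013, 1.0], [0.001, 1.0, -0.013], [-1.0, 0.001, -0.001]]
force: [-0.3, 0.2, -0.9]
width: 24.0
```

```bash
cat > v.py <<'E'
import sys
from h import *
n=sys.argv[1]
s=rel((468,-253.7,60))
c=cam('wrist');im=cams.get_image('wrist')[:,:,::-1].copy()
cv2.imwrite(f'pics/w{n}.png',im)
O=np.array([508.5,-254.2,0]);q=np.radians(-0.8);X=np.array([np.cos(q),np.sin(q),0]);Y=np.array([-X[1],X[0],0])
print("bar back", [proj(c,O-105*X+b*9*Y+[0,0,26]).round(1).tolist() for b in(1,-1)])
print("plate", [proj(c,O+a*X+b*42*Y+[0,0,8]).round(1).tolist() for b in(1,-1) for a in(-112,-20)])
E
python3 v.py 3
```

```text
t 5.8 pos [ 466.7 -252.1  100.7] yawY 89.26 tilt x [-9.0e-04  1.1e-03 -1.0e+00] tool mm [40.7 -1.7  1.4] units [ 0.0543 -0.0022  0.0018] F [-0.3  0.2 -0.9] w 24.0
bar back [[286.2, 119.5], [257.0, 119.4]]
plate [[335.1, 107.9], [328.7, 238.3], [208.1, 107.7], [214.3, 238.3]]
```

View pics/w3.png

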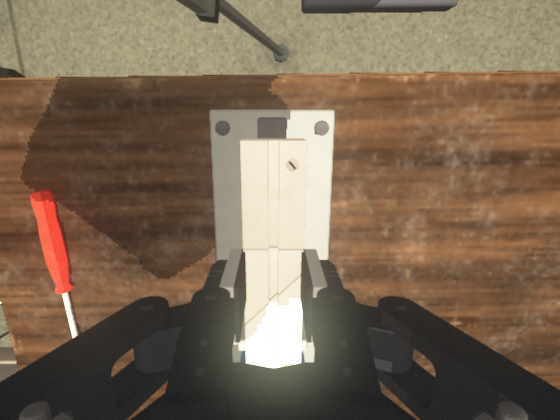

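Bar end (257–286, row 118) and plate edges (210/333) agree with my jig estimate within about 1 mm. Correcting y slightly, then descending.

Request:
send_rows(
  increments=[
    [0, 0, 0, 0.02, -0.002, 0.001, 0],
    [0, 0, 0, 0.03, 0, 0, 0],
    [0, 0, 0, 0.02, 0, 0, 0],
    [0, 0, 0, 0.01, 0, 0, 0],
    [0, 0, 0, 0.004, 0, 0, 0],
    [0, 0, 0, 0, 0, 0, 0],
    [0, 0, 0, 0, 0, 0, 0],
  ],
)

```text
t: 6.43
position: [468.0, -254.7, 39.0]
tcp_rot: [[0.001, 0.013, 1.0], [-0.001, 1.0, -0.013], [-1.0, -0.001, 0.001]]
force: [0.0, 0.3, -0.7]
width: 24.0
```

```bash
python3 v.py 4; python3 -c "
from h import *
cv2.imwrite('pics/s4.png',cv2.resize(cams.get_image('scene')[190:320,270:440,::-1],None,fx=4,fy=4,interpolation=cv2.INTER_CUBIC))"
```

```text
t 6.43 pos [ 468.  -254.7   39. ] yawY 89.25 tilt x [ 9.e-04 -8.e-04 -1.e+00] tool mm [-21.   1.   0.] units [-0.028   0.0014  0.    ] F [ 0.   0.3 -0.7] w 24.0
bar back [[297.8, 119.9], [257.1, 119.8]]
plate [[363.4, 104.1], [351.3, 275.6], [190.7, 103.8], [201.3, 275.4]]
```

View pics/s4.png

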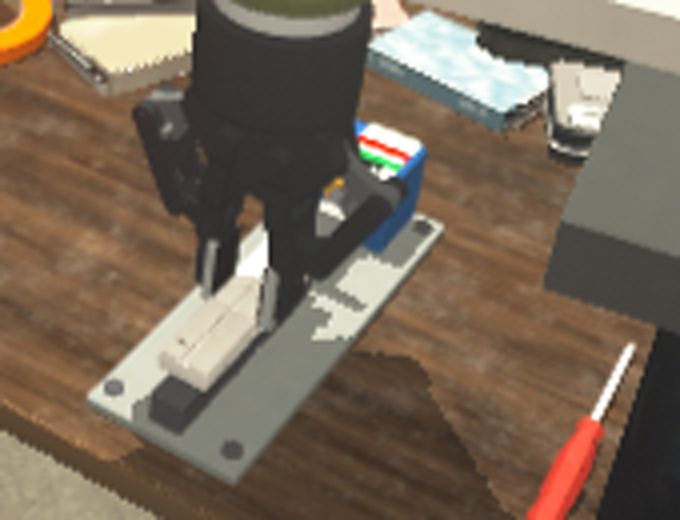

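View pics/w4.png

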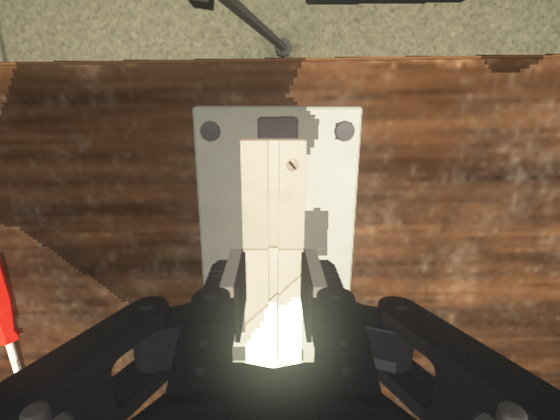

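Block is 8 mm above the bar, aligned (bar end centre at column 278, predicted 277.5). Lowering gently.

Request:
send_rows(
  increments=[
    [0, 0, 0, 0.003, 0.0014, 0, 0],
    [0, 0, 0, 0.003, 0, 0, 0],
    [0, 0, 0, 0.002, 0, 0, 0],
    [0, 0, 0, 0, 0, 0, 0],
    [0, 0, 0, 0, 0, 0, 0],
  ],
)

```text
t: 6.95
position: [467.5, -253.8, 32.2]
tcp_rot: [[-0.0, 0.014, 1.0], [0.0, 1.0, -0.014], [-1.0, 0.0, -0.0]]
force: [0.2, 0.3, -0.6]
width: 23.7
```

Request:
send_rows(
  increments=[
    [0, 0, 0, 0.0013, 0, 0, 0],
    [0, 0, 0, 0, 0, 0, 0],
    [0, 0, 0, 0, 0, 0, 0],
  ],
)

```text
t: 7.2
position: [467.5, -253.8, 31.2]
tcp_rot: [[-0.0, 0.014, 1.0], [0.0, 1.0, -0.014], [-1.0, 0.0, -0.0]]
force: [-0.0, -1.0, -0.7]
width: 23.9
```

Request:
send_rows(
  increments=[
    [0, 0, 0, 0.0013, 0, 0, 0],
    [0, 0, 0, 0, 0, 0, 0],
    [0, 0, 0, 0, 0, 0, 0],
  ],
)

```text
t: 7.45
position: [467.6, -253.9, 30.6]
tcp_rot: [[0.0, 0.014, 1.0], [-0.0, 1.0, -0.014], [-1.0, -0.0, 0.0]]
force: [-1.7, 0.2, 4.9]
width: 24.1
```

Contact with the bar at TCP z 30.6, as expected. Now pushing forward in small steps.

Request:
send_rows(
  increments=[
    [0, 0, 0, 0, 0, 0.004, 0],
    [0, 0, 0, 0, 0, 0.004, 0],
    [0, 0, 0, 0, 0, 0.004, 0],
    [0, 0, 0, 0, 0, 0, 0],
    [0, 0, 0, 0, 0, 0, 0],
  ],
)

```text
t: 7.87
position: [477.2, -254.1, 30.6]
tcp_rot: [[0.001, 0.014, 1.0], [-0.001, 1.0, -0.014], [-1.0, -0.001, 0.001]]
force: [1.8, 0.2, 3.6]
width: 23.7
```

Request:
send_rows(
  increments=[
    [0, 0, 0, 0, 0, 0.004, 0],
    [0, 0, 0, 0, 0, 0, 0],
    [0, 0, 0, 0, 0, 0, 0],
  ],
)

```text
t: 8.12
position: [479.7, -254.1, 30.6]
tcp_rot: [[0.0, 0.014, 1.0], [-0.0, 1.0, -0.014], [-1.0, -0.0, 0.0]]
force: [-1.3, -0.1, 6.0]
width: 23.9
```

Request:
send_rows(
  increments=[
    [0, 0, 0, 0, 0, 0.004, 0],
    [0, 0, 0, 0, 0, 0, 0],
    [0, 0, 0, 0, 0, 0, 0],
  ],
)

```text
t: 8.37
position: [482.2, -254.1, 30.6]
tcp_rot: [[-0.001, 0.013, 1.0], [-0.0, 1.0, -0.013], [-1.0, -0.0, -0.001]]
force: [-3.9, -0.1, 8.6]
width: 23.9
```

Request:
send_rows(
  increments=[
    [0, 0, 0, 0, 0, 0.004, 0],
    [0, 0, 0, 0, 0, 0, 0],
    [0, 0, 0, 0, 0, 0, 0],
  ],
)

```text
t: 8.62
position: [484.7, -254.1, 30.6]
tcp_rot: [[-0.002, 0.013, 1.0], [0.0, 1.0, -0.013], [-1.0, 0.0, -0.002]]
force: [-9.0, 0.2, 9.7]
width: 23.9
```

```bash
python3 v.py 5; python3 -c "
from h import *
a=cv2.resize(cams.get_image('scene')[205:285,310:400,::-1],None,fx=6,fy=6,interpolation=cv2.INTER_CUBIC)
cv2.imwrite('pics/s5.png',a)
cv2.imwrite('pics/t5.png',cv2.resize(cams.get_image('top')[175:275,300:400,::-1],None,fx=6,fy=6,interpolation=cv2.INTER_CUBIC))"
```

```text
t 8.62 pos [ 484.7 -254.1   30.6] yawY 89.24 tilt x [-2.2e-03  2.0e-04 -1.0e+00] tool mm [-29.4   0.2 -16.7] units [-0.0392  0.0002 -0.0223] F [-9.   0.2  9.7] w 23.9
bar back [[297.9, 78.1], [253.5, 78.0]]
plate [[368.7, 65.3], [355.1, 254.4], [182.1, 65.0], [194.5, 254.3]]
```

View pics/s5.png

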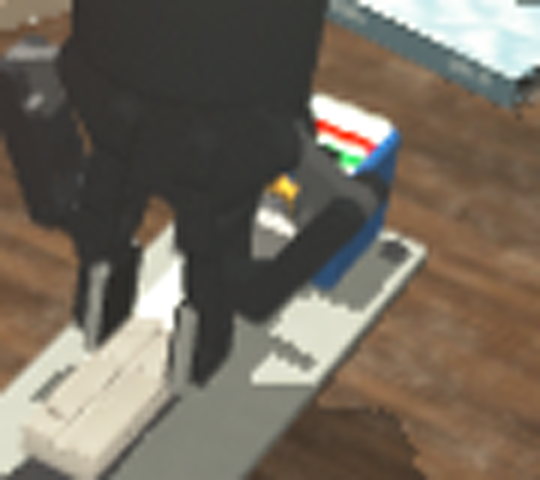

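View pics/t5.png

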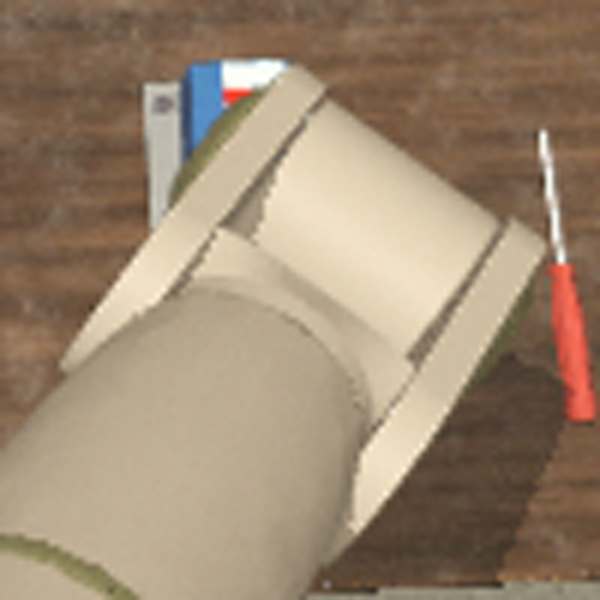

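View pics/w5.png

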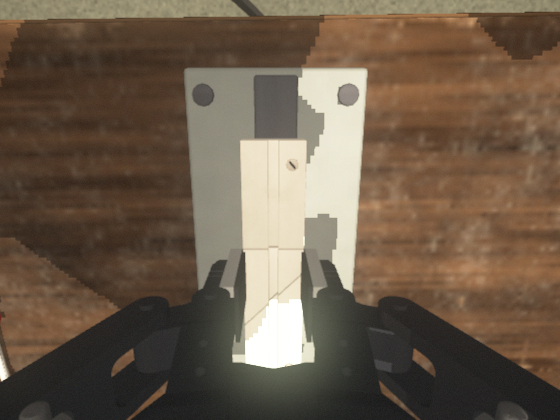

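Block has not slipped in the fingers (near end still at row 140). The pointer is hidden by the finger linkage and the arm, so I'll rely on force. I'll ease the downward load first so bar friction doesn't distort the reading.

Request:
send_rows(
  increments=[
    [0, 0, 0, -0.0004, 0, 0, 0],
    [0, 0, 0, 0, 0, 0, 0],
    [0, 0, 0, 0, 0, 0, 0],
  ],
)

```text
t: 9.02
position: [484.7, -254.1, 30.6]
tcp_rot: [[-0.002, 0.013, 1.0], [0.0, 1.0, -0.013], [-1.0, 0.0, -0.002]]
force: [-6.7, -0.8, 6.7]
width: 24.2
```

Request:
send_rows(
  increments=[
    [0, 0, 0, -0.0003, 0, 0.001, 0],
    [0, 0, 0, 0, 0, 0, 0],
    [0, 0, 0, 0, 0, 0, 0],
  ],
)

```text
t: 9.27
position: [485.1, -254.0, 30.6]
tcp_rot: [[-0.003, 0.013, 1.0], [0.001, 1.0, -0.013], [-1.0, 0.001, -0.003]]
force: [-7.4, -2.1, 5.7]
width: 24.2
```

Request:
send_rows(
  increments=[
    [0, 0, 0, 0, 0, 0.002, 0],
    [0, 0, 0, 0, 0, 0, 0],
    [0, 0, 0, 0, 0, 0, 0],
  ],
)

```text
t: 9.52
position: [486.3, -254.1, 30.6]
tcp_rot: [[-0.004, 0.013, 1.0], [0.001, 1.0, -0.013], [-1.0, 0.001, -0.004]]
force: [-9.4, -1.8, 6.8]
width: 23.9
```

Request:
send_rows(
  increments=[
    [0, 0, 0, -0.0006, 0, 0.002, 0],
    [0, 0, 0, 0, 0, 0, 0],
    [0, 0, 0, 0, 0, 0, 0],
    [0, 0, 0, 0, 0, 0, 0],
  ],
)

```text
t: 9.85
position: [487.7, -254.0, 30.6]
tcp_rot: [[-0.004, 0.014, 1.0], [0.001, 1.0, -0.014], [-1.0, 0.001, -0.004]]
force: [-9.3, -1.5, 2.2]
width: 23.8
```

```bash
python3 -c "
from h import *
for i in range(4):
  s=rel((490,-254,30));cams.get_image('wrist')"
```

```text
t 9.85 pos [ 487.7 -254.    30.6] yawY 89.22 tilt x [-0.0037  0.0011 -1.    ] tool mm [0.6 0.  2.3] units [0.0008 0.0001 0.003 ] F [-9.3 -1.5  2.2] w 23.8
t 9.9 pos [ 487.8 -254.    30.6] yawY 89.23 tilt x [-0.0037  0.0011 -1.    ] tool mm [0.6 0.  2.2] units [0.0008 0.     0.003 ] F [-8.4 -2.3  2.6] w 23.9
t 9.95 pos [ 487.8 -254.    30.6] yawY 89.23 tilt x [-0.0037  0.0011 -1.    ] tool mm [0.6 0.  2.3] units [0.0008 0.     0.003 ] F [-7.9 -2.6  3.2] w 23.8
t 10.0 pos [ 487.8 -254.    30.6] yawY 89.23 tilt x [-0.0037  0.0011 -1.    ] tool mm [0.6 0.  2.2] units [0.0008 0.     0.003 ] F [-8.9 -1.5  2.7] w 24.1
```

Net push is about 8 N. Geometry says about 7.3 mm, so the two agree. A little more will centre it in the green.

Request:
send_rows(
  increments=[
    [0, 0, 0, -0.0001, 0, 0.0015, 0],
    [0, 0, 0, 0, 0, 0.0015, 0],
    [0, 0, 0, 0, 0, 0, 0],
    [0, 0, 0, 0, 0, 0, 0],
    [0, 0, 0, 0, 0, 0, 0],
    [0, 0, 0, 0, 0, 0, 0],
    [0, 0, 0, 0, 0, 0, 0],
    [0, 0, 0, 0, 0, 0, 0],
    [0, 0, 0, 0, 0, 0, 0],
    [0, 0, 0, 0, 0, 0, 0],
    [0, 0, 0, 0, 0, 0, 0],
    [0, 0, 0, 0, 0, 0, 0],
  ],
)

```text
t: 11.05
position: [489.4, -254.0, 30.6]
tcp_rot: [[-0.005, 0.013, 1.0], [0.001, 1.0, -0.013], [-1.0, 0.001, -0.005]]
force: [-10.7, -3.3, 3.5]
width: 23.7
```

```bash
python3 v.py 6; python3 -c "
from h import *
F=[]
for i in range(8):
  F.append(readout.read_state()['force']);im=cams.get_image('scene')
print(np.mean(F,0),np.std(F,0),readout.read_state()['position'])
cv2.imwrite('pics/s6.png',cv2.resize(im[205:285,310:400,::-1],None,fx=6,fy=6,interpolation=cv2.INTER_CUBIC))
c=cam('scene')
for x in(0,6,14,18): print(x,proj(c,[538+x,-254,59]).round(1))"
```

```text
t 11.05 pos [ 489.4 -254.    30.6] yawY 89.23 tilt x [-0.0052  0.0015 -1.    ] tool mm [-29.3   0.1 -21.6] units [-0.039   0.0001 -0.0288] F [-10.7  -3.3   3.5] w 23.7
bar back [[297.6, 65.6], [252.9, 65.5]]
plate [[368.7, 54.1], [355.3, 245.9], [181.0, 53.9], [193.5, 245.9]]
[-11.92229713  -2.13247353   3.938471  ] [0.45084276 0.31888393 0.42990021] [ 489.42285047 -254.00284725   30.58659474]
0 [348.1 240.5]
6 [349.5 239.1]
14 [351.2 237.2]
18 [352.1 236.3]
```

View pics/s6.png

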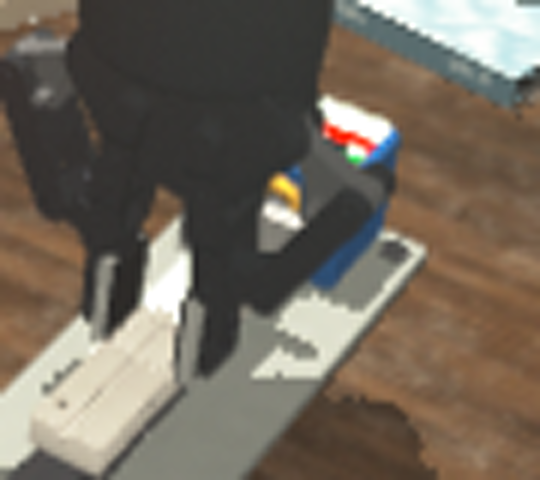

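View pics/w6.png

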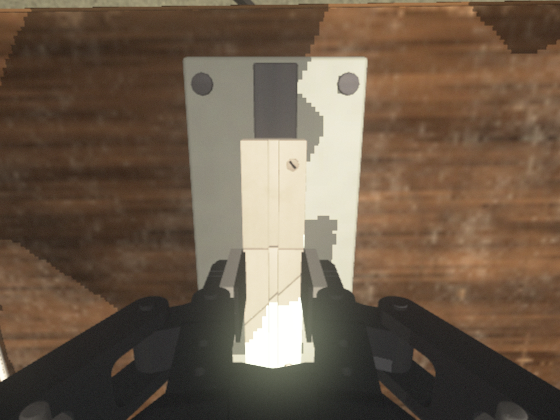

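```bash
python3 -c "
from h import *
c=cam('wrist')
a=ray(c,275.7,63.5,26);b=ray(c,273.5,140,39);print(a,b,'stop',b[0]-a[0]-20)
print(ray(c,185,58,8),ray(c,366,58,8),ray(c,254,100,26),ray(c,297,100,26),ray(c,241,140,39),ray(c,306.5,140,39))"
```

```text
[ 402.74038605 -252.5374366    26.        ] [ 431.95469997 -253.83571715   39.        ] stop 9.214313921630719
[ 397.66056981 -292.97222387    8.        ] [ 398.67986009 -211.7727851     8.        ] [ 416.62218127 -261.63772362   26.        ] [ 416.84936602 -243.89977074   26.        ] [ 431.79003977 -266.43797907   39.        ] [ 432.12196741 -241.03391057   39.        ]
```

Three independent estimates put the stop in mid-green: about 9.2 mm from the wrist image, 8.9 mm from the TCP pose, and 10–12 N from force. Lateral offset is about 0.7 mm. Now holding.

Request:
send_rows(
  increments=[
    [0, 0, 0, 0, 0, 0, 0],
    [0, 0, 0, 0, 0, 0, 0],
    [0, 0, 0, 0, 0, 0, 0],
    [0, 0, 0, 0, 0, 0, 0],
    [0, 0, 0, 0, 0, 0, 0],
    [0, 0, 0, 0, 0, 0, 0],
    [0, 0, 0, 0, 0, 0, 0],
    [0, 0, 0, 0, 0, 0, 0],
    [0, 0, 0, 0, 0, 0, 0],
    [0, 0, 0, 0, 0, 0, 0],
    [0, 0, 0, 0, 0, 0, 0],
    [0, 0, 0, 0, 0, 0, 0],
  ],
)

```text
t: 12.5
position: [489.4, -254.0, 30.6]
tcp_rot: [[-0.005, 0.013, 1.0], [0.001, 1.0, -0.013], [-1.0, 0.001, -0.005]]
force: [-11.6, -1.8, 3.3]
width: 24.0
```

Request:
send_rows(
  increments=[
    [0, 0, 0, 0, 0, 0, 0],
    [0, 0, 0, 0, 0, 0, 0],
    [0, 0, 0, 0, 0, 0, 0],
    [0, 0, 0, 0, 0, 0, 0],
    [0, 0, 0, 0, 0, 0, 0],
    [0, 0, 0, 0, 0, 0, 0],
    [0, 0, 0, 0, 0, 0, 0],
    [0, 0, 0, 0, 0, 0, 0],
    [0, 0, 0, 0, 0, 0, 0],
    [0, 0, 0, 0, 0, 0, 0],
    [0, 0, 0, 0, 0, 0, 0],
    [0, 0, 0, 0, 0, 0, 0],
  ],
)

```text
t: 13.5
position: [489.4, -254.0, 30.6]
tcp_rot: [[-0.005, 0.013, 1.0], [0.001, 1.0, -0.013], [-1.0, 0.001, -0.005]]
force: [-11.9, -3.0, 5.2]
width: 23.8
```

Request:
send_rows(
  increments=[
    [0, 0, 0, 0, 0, 0, 0],
    [0, 0, 0, 0, 0, 0, 0],
    [0, 0, 0, 0, 0, 0, 0],
    [0, 0, 0, 0, 0, 0, 0],
    [0, 0, 0, 0, 0, 0, 0],
    [0, 0, 0, 0, 0, 0, 0],
    [0, 0, 0, 0, 0, 0, 0],
    [0, 0, 0, 0, 0, 0, 0],
    [0, 0, 0, 0, 0, 0, 0],
    [0, 0, 0, 0, 0, 0, 0],
    [0, 0, 0, 0, 0, 0, 0],
    [0, 0, 0, 0, 0, 0, 0],
  ],
)

```text
t: 14.5
position: [489.4, -254.0, 30.6]
tcp_rot: [[-0.005, 0.013, 1.0], [0.001, 1.0, -0.013], [-1.0, 0.001, -0.005]]
force: [-11.3, -2.3, 3.0]
width: 24.1
```

Request:
send_rows(
  increments=[
    [0, 0, 0, 0, 0, 0, 0],
    [0, 0, 0, 0, 0, 0, 0],
    [0, 0, 0, 0, 0, 0, 0],
    [0, 0, 0, 0, 0, 0, 0],
    [0, 0, 0, 0, 0, 0, 0],
    [0, 0, 0, 0, 0, 0, 0],
    [0, 0, 0, 0, 0, 0, 0],
    [0, 0, 0, 0, 0, 0, 0],
    [0, 0, 0, 0, 0, 0, 0],
    [0, 0, 0, 0, 0, 0, 0],
    [0, 0, 0, 0, 0, 0, 0],
    [0, 0, 0, 0, 0, 0, 0],
  ],
)

```text
t: 15.5
position: [489.4, -254.0, 30.6]
tcp_rot: [[-0.005, 0.013, 1.0], [0.001, 1.0, -0.013], [-1.0, 0.001, -0.005]]
force: [-11.1, -2.4, 3.7]
width: 23.8
```

```bash
python3 v.py 7; python3 -c "
import cv2,numpy as np
print(np.abs(cv2.imread('pics/w6.png').astype(int)-cv2.imread('pics/w7.png')).mean())
from plant import robot; print(robot.finish_job())"
```

```text
t 15.5 pos [ 489.4 -254.    30.6] yawY 89.24 tilt x [-0.0052  0.0015 -1.    ] tool mm [-29.3   0.  -21.6] units [-0.0391  0.0001 -0.0287] F [-11.1  -2.4   3.7] w 23.8
bar back [[297.6, 65.6], [252.9, 65.5]]
plate [[368.7, 54.1], [355.3, 245.9], [181.0, 53.9], [193.5, 245.9]]
1.603703231292517
the job is handed in; nothing more can be done
None
```

The splicing block is lying on the bar and pushed against the stop. I held it there about 4.5 s and handed the job in at 15.5 s, still gripped and pushing. I never saw the pointer itself, because the gripper and arm hid it in every view, so the green reading is inferred.

- **Stop travel:** the last estimates were about 9.2 mm from the wrist picture and 8.9 mm from the arm position. The push measured 11–12 N, which includes some bar friction. All of these are within the green zone (6–14 mm) and well short of the red at 18 mm.
- **Steadiness:** the arm position did not change during the hold, and the block did not slip in the fingers while pushing.
- **Placement:** the block sits about 0.7 mm off the bar's centre line. The gripper's tilt was about 0.005 rad, and it stayed within about 0.001 rad of my estimate of the jig's direction. It pressed lightly on the bar, at about 3–5 N.
- **One reading that disagreed:** the gripper showed about 24 mm on the 26 mm wide block. The grip held firm, so I left it.
- **Other items:** the arm's path stayed clear of the screwdriver, pen and roll. I did not measure their positions again at the end.

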